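Set out check weights for the descending run

ROBOT

A 6-joint arm with a two-finger parallel gripper is mounted at the origin on a cart in front of the work surface, level with it; the furniture and walls round the work are solid. World frame = base frame: x ahead of the robot, y to its left, z up, the work surface at z = 0. Lengths are in m, angles in rad, forces in N, time in s.
With the tool pointing down it reaches from about 0.3 to 0.825 m from the base axis. Payload 5.4 kg.
Tool frame: the origin (TCP) lies midway between the tips of the shut fingers; the grasp point (between the pads) lies 19 mm behind it (grip_depth is the distance from the TCP to the grasp point, in m); z points along the fingers, y is the line along which they close (so a half turn about z gives the same grasp; the last joint's range is limited). The gripper opens to 92 mm and grips with 3 to 60 N. Pads are 20 mm wide; open, the fingers measure 128 mm over their backs; the gripper's body (75 mm by 189 mm) begins 69 mm behind the grasp point.
Start: joints at [-1.522, 0.158, 1.597, -0, 1.386, -0.21], TCP at [0.147, -0.556, 0.215] pointing down, gripper open.
Joint ranges: [-2.91, 2.91], [-0.94, 2.29], [0.18, 2.7], [-1.29, 4.43], [0.17, 2.64], [-3, 3]. Speed limits (rad/s): [2.57, 2.57, 3.14, 3.14, 3.14, 3.14].

INTERFACE

Orientations are given as a rotation vector (axis times angle).
In Python, from plant import * gives the robot as it stands. The module is installed in compiled form; this text tells all that it offers.
- The arm moves only by the tool drive_tool, never from a script. Its argument "commands" is a list of rows, each an object of numbers: "dx", "dy", "dz": the shift along the tool's x, y, z in mm; "rx", "ry", "rz": the turn, a rotation vector about the tool's x, y, z in rad; "grip": the closure in counts, from 0 (fully open) to 255 (shut). A call has 1 to 20 rows; each row is the pose to reach, as a shift and turn from the pose commanded when the call began, along the tool's axes at that moment; what a row does not reach only later rows make up. A row lasts 1/10 s, in which the tool goes at most 50 mm and 8.59 degrees, less where a joint would pass 70% of its speed; a pose out of reach is approached as far as the arm can. A call with a gripper value outside its range is refused whole. The fingers move at their own pace and stop on an object; the grip force is fixed at half the most. Time passes only in rows, so rows that repeat a pose let the fingers close. It gives the time, the measured TCP pose, the force, the opening and the grip force at its end, in the units of the state.
- read_state(): the state, without advancing time (a new reading comes with each control period).
- read_camera(name): name is "side" or "top" or "wrist"; returns a dict with "pixels" (480x640x3 uint8, blue, green, red), "fx", "fy", "cx", "cy" (pixels), "R" (3x3) and "t" (3): a world point X has camera coordinates R X + t. Camera axes: x right, y down, z forward; pixel columns grow to the right and rows downward; lengths in m; the calibration is good to about 2 mm. A picture is of the moment at which its call begins. There is no depth.
- sign_off(): hands the job in; it is judged then, once.
The state is a dict: "clock": time; "qpos": joint angles; "joint_velocities": joint speeds; "joint_torque": joint torques, N m; "ee_pos": TCP position; "orientation": TCP orientation; "force": force on the tool from outside, world axes, zero at the start; "ft_torque": the same for the moment, N m; "width": opening from 0.0 (shut) to 1.0 (fully open); "grip_force": force on a finger pad.
Only numpy, scipy, OpenCV 4.12 (cv2) and the standard library are available. Lean on these libraries where they do the work, as an engineer would, in place of code of your own. Each camera call takes 0.05 s, during which the arm holds its last target. There are 200 camera calls.

TASK

The four check weights have been used in the order in which they stand on the wooden rack; for the return run of the balance check, move them all to the empty aluminium rack in reverse order: the weight that now stands leftmost (as seen from the robot) goes to the rightmost dish, the second from the left to the second from the right, and so on. Stand each weight upright in its own dish, set down gently and not dropped.

Things in the scene. Friction and masses are not known exactly. Their poses are not given: they have to be found in the camera images.
- weight_largest: steel weight with wide body, 33 mm diameter, 44 mm tall; body 29 mm high, knob 21 mm diameter; about 0.22 kg. The tallest. Cylindrical body, narrower knob on top. Origin: centre of its underside; z up along its axis. Starts standing in its dish on the old rack, in any of the four places. Grasp body or knob from above, fingers closing across the row.
- weight_large: steel weight, 29 mm diameter, 37 mm tall; body 24 mm high, knob 19 mm diameter; about 0.15 kg. The second tallest. Cylindrical body, narrower knob on top. Origin: centre of its underside; z up along its axis. Starts standing in its dish on the old rack, in any of the four places. Grasp body or knob from above, fingers closing across the row.
- weight_small: brass-coloured weight, 25 mm diameter, 30 mm tall, about 0.1 kg. The second shortest; for contact a full cylinder to its top. Cylindrical body, narrower knob on top. Origin: centre of its underside; z up along its axis. Starts standing in its dish on the old rack, in any of the four places. Grasp body or knob from above, fingers closing across the row.
- weight_smallest: grey metal weight, 21 mm diameter, 25 mm tall, about 0.05 kg. The shortest; for contact a full cylinder to its top. Cylindrical body, narrower knob on top. Origin: centre of its underside; z up along its axis. Starts standing in its dish on the old rack, in any of the four places. Grasp body or knob from above, fingers closing across the row.
- dish_largest: Shallow round black dish fixed on the old rack, 54 mm outside, 48 mm inside, floor 2 mm and rim 6 mm above its underside. Origin: centre of its underside. The four dishes are alike, in a row 57 mm apart, and never move; in this one the largest weight stands at the start.
- dish_large: Shallow round black dish fixed on the old rack, 54 mm outside, 48 mm inside, floor 2 mm and rim 6 mm above its underside. Origin: centre of its underside. The four dishes are alike, in a row 57 mm apart, and never move; in this one the large weight stands at the start.
- dish_small: Shallow round black dish fixed on the old rack, 54 mm outside, 48 mm inside, floor 2 mm and rim 6 mm above its underside. Origin: centre of its underside. The four dishes are alike, in a row 57 mm apart, and never move; in this one the small weight stands at the start.
- dish_smallest: Shallow round black dish fixed on the old rack, 54 mm outside, 48 mm inside, floor 2 mm and rim 6 mm above its underside. Origin: centre of its underside. The four dishes are alike, in a row 57 mm apart, and never move; in this one the smallest weight stands at the start.
- old_rack: Rack full at the start: low wooden plate 74 x 244 mm, top at 12 mm, with the four separate black dishes in a row at own x = 0, y = -85.5, -28.5, 28.5, 85.5 mm (which is where varies). Weights' feet 14 mm, rims 18 mm above the worktop. Origin: centre of its underside, on the worktop; own +y along the row to its left end as seen from the robot (turned at most 0.3 rad). Fixed.
- new_rack: Rack empty at the start: low aluminium plate 74 x 244 mm, top at 12 mm, with four built-in black dishes like the others (48 mm inside; floor 14 mm, rim 18 mm above the worktop) in a row at own x = 0, y = -85.5, -28.5, 28.5, 85.5 mm. Origin: centre of its underside, on the worktop; own +y along the row to its left end as seen from the robot (turned at most 0.3 rad). Fixed.
Not all that is in view belongs to the job. Leave any black or blue look-alike of the weight_largest alone.

How it is judged:
By the outcome, as a careful person would: the job done as asked, in the order asked, and still so for the second after the job is handed in, with the robot touching nothing.
It also fails if it takes over 128 s, if anything falls off the work surface, if the arm or the gripper's body presses on something with over 40 N, if the wrist force passes 120 N, or if a joint passes its speed limit or range.

## Working session

There is one attempt and no reset: what is moved stays moved. The work goes in short steps, Python scripts to look and compute and a tool call to move; the robot and the scene stay as the last step left them, time stands still between calls to the robot, and variables do not carry over. Pictures are saved under pics/ and viewed, at most 14 in all, crops included, and the job is handed in when it is done.

Besides the shell and the picture viewer there is one more tool, called after "Request:" by a JSON object that holds its "name" and its "arguments". drive_tool: Moves the arm, as the interface text tells. Its arguments: {"type":"object","properties":{"commands":{"type":"array","items":{"type":"object","properties":{"dx":{"type":"number"},"dy":{"type":"number"},"dz":{"type":"number"},"rx":{"type":"number"},"ry":{"type":"number"},"rz":{"type":"number"},"grip":{"type":"number"}}}}},"required":["commands"]}

```bash
mkdir -p pics; python3 - <<'E'
from plant import *
import cv2,pickle
s=read_state();print({k:s[k] for k in("clock","ee_pos","orientation","width","force")})
for n in("top","side"):
    c=read_camera(n);pickle.dump(c,open(n+".pkl","wb"));cv2.imwrite(f"pics/{n}0.png",c["pixels"])
    print(n,c["fx"],c["cx"],c["cy"],-c["R"].T@c["t"],c["R"])
E
```

```text
{'clock': 0.0, 'ee_pos': array([ 0.14709471, -0.55521128,  0.21363267]), 'orientation': array([-3.11343137e+00, -4.05134481e-01, -2.09055580e-04]), 'width': 0.9991474921791776, 'force': array([ 0.64799444, -0.5192327 ,  0.24722264])}
top 616.7039295964287 325.06211559933115 249.29129259174232 [0.45539046 0.03565429 1.4675932 ] [[-0.01192042 -0.99973458  0.01971463]
 [-0.99661444  0.01027461 -0.08157264]
 [ 0.08134843 -0.02062027 -0.9964724 ]]
side 588.8485436817646 327.2356088539076 231.47385278026584 [ 0.42628222 -1.10721976  0.85515415] [[ 0.9892039  -0.14430492 -0.02552915]
 [-0.10316158 -0.56197827 -0.82069367]
 [ 0.10408331  0.81446701 -0.57079782]]
```

View pics/top0.png

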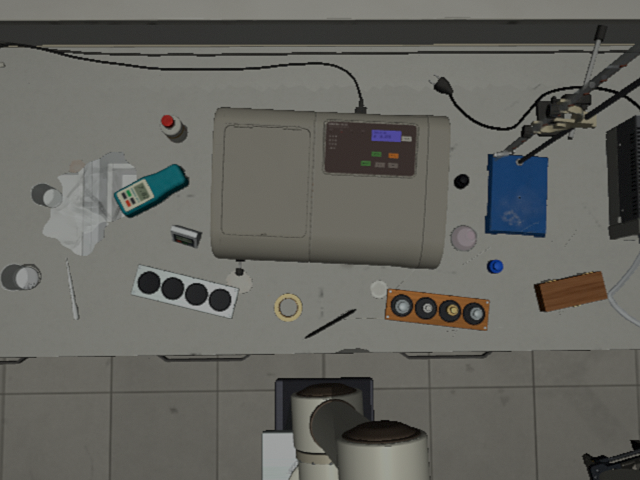

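View pics/side0.png

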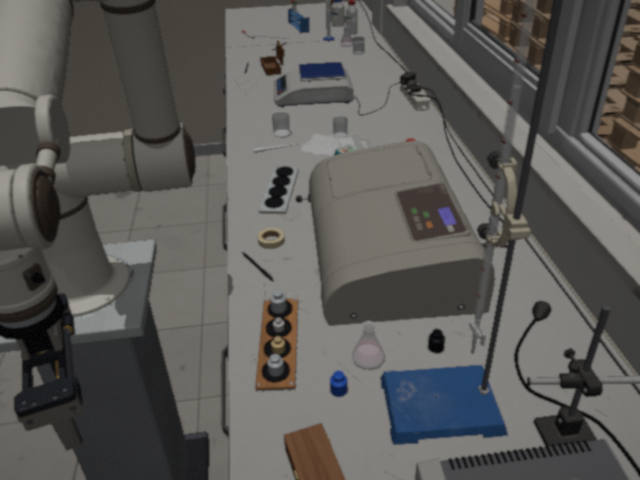

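The top view shows the old wooden rack with weights at (402,306), (427,308), (452,311) and (475,314), and the new rack with dishes from (149,282) to (220,300). Possible mix-ups are the black look-alike (461,181), the blue one (495,267), the flask (463,238) and the white lids (240,282) and (378,289). I pick the four standing on wood and check them in a crop.

```bash
cat > h.py <<'E'
import cv2,pickle,numpy as np
def cast(c,uv,z):
    d=c["R"].T@np.array([(uv[0]-c["cx"])/c["fx"],(uv[1]-c["cy"])/c["fy"],1]);o=-c["R"].T@c["t"]
    return (o+d*(z-o[2])/d[2])[:2]
def proj(c,X):
    p=c["R"]@np.array(X)+c["t"];return np.array([c["fx"]*p[0]/p[2]+c["cx"],c["fy"]*p[1]/p[2]+c["cy"]])
E
python3 - <<'E'
from h import *
c=pickle.load(open("top.pkl","rb"));im=c["pixels"]
hsv=cv2.cvtColor(im,cv2.COLOR_BGR2HSV)
def big(m):
    cs,_=cv2.findContours(m,cv2.RETR_EXTERNAL,cv2.CHAIN_APPROX_NONE);return max(cs,key=cv2.contourArea)
def rack(m,off):
    k=big(m)+np.array(off)
    W=np.array([cast(c,p[0],.012) for p in k],np.float32)*1000
    r=cv2.minAreaRect(W);print("rack",r)
o=(375,280);s=hsv[280:340,375:500];m=((s[...,0]<20)&(s[...,1]>110)).astype(np.uint8)*255
m=cv2.morphologyEx(m,cv2.MORPH_CLOSE,np.ones((3,3)));rack(m,o)
o=(125,255);g=im[255:330,125:245].min(2)
print(np.percentile(g,[5,25,50,75,95]))
m=((g>150)*255).astype(np.uint8);rack(m,o)
def dishes(x0,x1,y0,y1):
    g=im[y0:y1,x0:x1].max(2);m=((g<50)*255).astype(np.uint8)
    cs,_=cv2.findContours(m,cv2.RETR_EXTERNAL,cv2.CHAIN_APPROX_NONE)
    for k in cs:
        if cv2.contourArea(k)>100:
            (u,v),r=cv2.minEnclosingCircle(k);print(u+x0,v+y0,r,cast(c,(u+x0,v+y0),.018)*1000)
dishes(125,245,255,330);print();dishes(380,495,285,335)
a=cv2.resize(im[280:340,375:500],None,fx=6,fy=6,interpolation=2);b=cv2.resize(im[255:330,125:245],None,fx=3,fy=3)
cv2.imwrite("pics/c1.png",a);cv2.imwrite("pics/c2.png",b)
E
```

```text
rack ((430.0735168457031, -256.28948974609375), (241.7735595703125, 72.26145935058594), 82.87443542480469)
[ 29. 109. 115. 116. 159.]
rack ((477.3116455078125, 328.460693359375), (220.2999267578125, 68.33705139160156), 75.79252624511719)
219.53448486328125 299.465518951416 11.024477005004883 [458.71016852 253.54466692]
195.95945739746094 293.6081085205078 11.047595977783203 [472.99998891 308.45259159]
172.4803924560547 288.04411697387695 11.054659843444824 [486.60366702 363.13417078]
148.5 282.0 11.236202239990234 [501.34055885 418.99121051]

473.33116912841797 313.2207794189453 11.024981498718262 [ 419.40425345 -341.04295322]
449.4090881347656 310.59090995788574 11.011178016662598 [ 426.2461083  -284.76839213]
425.5 307.7142848968506 10.871566772460938 [ 433.65864049 -228.58588196]
401.264705657959 304.91176414489746 10.984911918640137 [ 440.90155253 -171.67495595]
```

View pics/c1.png

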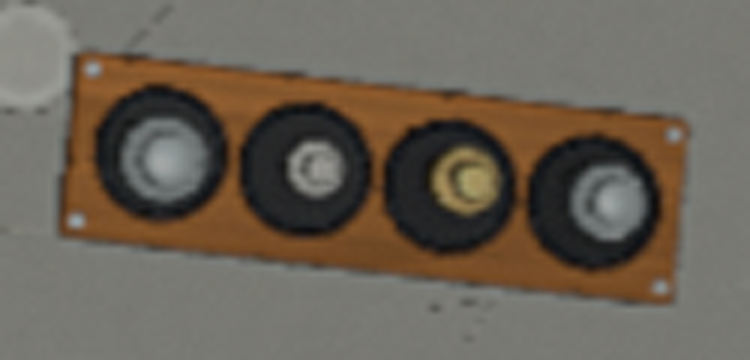

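The crop confirms four weights on wood. From left to right they are largest steel (162,155), smallest grey (318,167), small brass (470,180) and large steel (607,200). Next I'll measure the balance, which is near the right end of the new rack, and the weights' positions.

```bash
python3 - <<'E'
from h import *
t=pickle.load(open("top.pkl","rb"));s=pickle.load(open("side.pkl","rb"))
f=lambda a:np.round(a*1000)
for n,uv in {"bottomL":(212,258),"bottomR":(438,268)}.items(): print(n,[f(cast(t,uv,z)) for z in(0,.05,.1,.15)])
for n,uv in {"s frontR bottom":(332,318),"s farleft bottom":(312,190),"s mid":(318,240),"s farleft top":(325,152)}.items(): print(n,[f(cast(s,uv,z)) for z in(0,.05,.1,.15,.2)])
# weights by two-view knob tops: top pixel centre
for n,uv,h in(("largest",(402,306),.058),("smallest",(428,308),.039),("small",(453,310.5),.044),("large",(476,313.7),.051)):
    print(n,f(cast(t,uv,h)),proj(s,list(cast(t,uv,h))+[h]))
cv2.imwrite("pics/s1.png",cv2.resize(s["pixels"][140:400,230:490],None,fx=2.3,fy=2.3,interpolation=2))
from plant import *
c=read_camera("wrist");cv2.imwrite("pics/w0.png",c["pixels"]);print(-c["R"].T@c["t"],c["R"])
E
```

```text
bottomL [array([557., 274.]), array([554., 266.]), array([550., 258.]), array([547., 250.])]
bottomR [array([ 528., -264.]), array([ 525., -254.]), array([ 523., -244.]), array([ 520., -234.])]
s frontR bottom [array([ 546., -204.]), array([ 539., -257.]), array([ 532., -309.]), array([ 525., -362.]), array([ 518., -415.])]
s farleft bottom [array([569., 325.]), array([561., 241.]), array([553., 157.]), array([544.,  73.]), array([536., -10.])]
s mid [array([554.,  80.]), array([547.,  11.]), array([539., -59.]), array([ 532., -128.]), array([ 524., -197.])]
s farleft top [array([639., 549.]), array([626., 452.]), array([614., 355.]), array([601., 259.]), array([589., 162.])]
largest [ 439. -168.] [277.65804943 291.66447402]
smallest [ 433. -231.] [277.96459957 319.46798161]
small [ 427. -287.] [276.71662496 338.168556  ]
large [ 419. -339.] [274.26438456 355.70734121]
[ 0.2174499  -0.53749964  0.38400251] [[ 0.25614022 -0.96663744 -0.00206107]
 [-0.93415825 -0.24808082  0.25652344]
 [-0.24847647 -0.0637806  -0.96653581]]
```

View pics/s1.png

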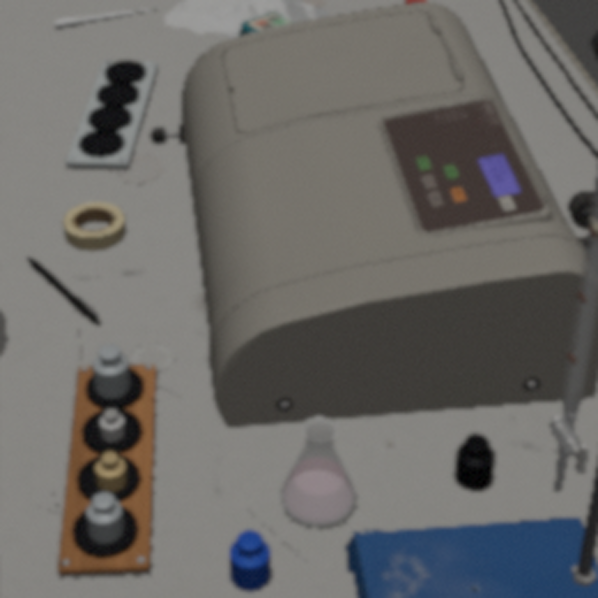

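View pics/w0.png

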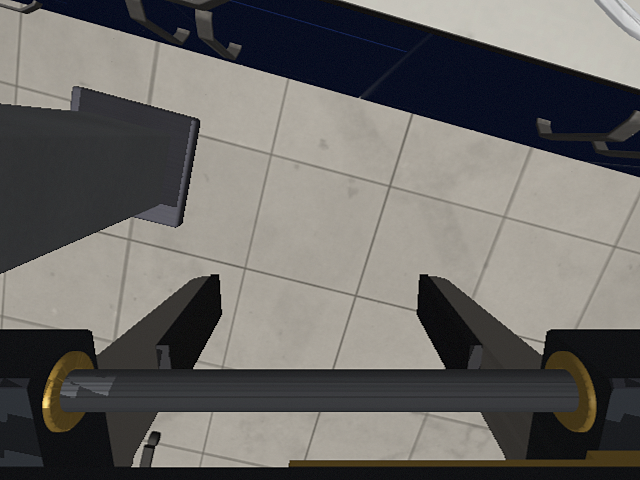

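The side crop shows both racks and the balance's curved front close by. The wrist view shows the 189 mm body lies along the closing direction. I'll triangulate balance points for clearance.

```bash
python3 - <<'E'
from h import *
t=pickle.load(open("top.pkl","rb"));s=pickle.load(open("side.pkl","rb"))
P=lambda c:np.array([[c["fx"],0,c["cx"]],[0,c["fy"],c["cy"]],[0,0,1]])@np.c_[c["R"],c["t"]]
def tri(a,b):
    X=cv2.triangulatePoints(P(t),P(s),np.float32(a).reshape(2,1),np.float32(b).reshape(2,1));return np.round((X[:3]/X[3]).ravel()*1000)
q=lambda u,v:(230+u/2.3,140+v/2.3)
for n,a,b in(("panel near front",(416,177),q(425,232)),("panel far front",(323,173),q(386,122)),("lid front far",(221,235),q(226,54)),("lid front near",(309,237),q(238,133)),("knob tip",(240,271),q(157,135)),
 ("frontR low corner",(438,268),q(228,424)),("tape",(288,306),q(95,224)),("rackLfront",(135,267),q(150,66))): print(n,tri(a,b))
for z in(.0,.01,.02,.04,.06,.08,.1,.12): print(z,np.round(proj(s,(.53,-.25,z))),np.round(proj(s,(.55,-.25,z))),np.round(proj(s,(.58,-.25,z))),"crop",np.round((proj(s,(.53,-.25,z))-[230,140])*2.3))
E
```

```text
panel near front [ 717. -188.  166.]
panel far front [730.  11. 157.]
lid front far [602. 234. 129.]
lid front near [590.  43. 142.]
knob tip [522. 202.  51.]
frontR low corner [ 529. -257.   35.]
tape [441.  94.  13.]
rackLfront [536. 456.   2.]
0.0 [328. 334.] [337. 333.] [352. 331.] crop [224. 447.]
0.01 [327. 331.] [337. 330.] [352. 328.] crop [224. 439.]
0.02 [327. 327.] [337. 326.] [352. 324.] crop [224. 431.]
0.04 [327. 320.] [337. 319.] [352. 317.] crop [223. 414.]
0.06 [327. 313.] [337. 311.] [352. 310.] crop [223. 397.]
0.08 [327. 305.] [337. 304.] [352. 302.] crop [222. 379.]
0.1 [326. 297.] [336. 296.] [352. 294.] crop [221. 362.]
0.12 [326. 289.] [336. 288.] [352. 286.] crop [221. 343.]
```

Balance front sits at x ≥ 0.53 up to z ≈ 0.09 and at x ≥ 0.55 up to z ≈ 0.11. A grasp across the row with TCP ≥ 28 mm clears it. Next, a move helper.

```bash
cat > mv.py <<'E'
import sys,numpy as np
from scipy.spatial.transform import Rotation as Ro
from plant import read_state
# usage: mv.py x y z(mm) yaw ; tool y at angle yaw, tool z down
W=dict(o=-.126,n=-.252)
x,y,z=map(float,sys.argv[1:4]);a=W.get(sys.argv[4])
s=read_state();R=Ro.from_rotvec(s["orientation"])
T=Ro.from_matrix(np.array([[-np.sin(a),np.cos(a),0],[np.cos(a),np.sin(a),0],[0,0,-1]]))
print(round(s["clock"],2),s["ee_pos"]*1000,"q",np.round(s["qpos"],2),"w",s["width"],s["grip_force"])
print("d",np.round(R.inv().apply(np.array([x,y,z])-s["ee_pos"]*1000),1),"r",np.round((R.inv()*T).as_rotvec(),3))
E
python3 mv.py 439 -168 200 o
```

```text
0.15 [ 147.08687087 -555.36166723  213.85999931] q [-1.52  0.16  1.6   0.    1.39 -0.21] w 0.999861336978365 0.0
d [ 381.3 -299.7   14.4] r [-1.000e-03 -1.000e-03 -1.186e+00]
```

Request:
{"name": "drive_tool", "arguments": {"commands": [{"dz":-40},{"dx":190,"dy":-150,"dz":-40,"rz":-0.6},{"dx":190,"dy":-150,"dz":-40,"rz":-0.6},{"dx":190,"dy":-150,"dz":-40,"rz":-0.6},{"dx":190,"dy":-150,"dz":-40,"rz":-0.6},{"dx":190,"dy":-150,"dz":-40,"rz":-0.6},{"dx":381,"dy":-300,"dz":14,"rz":-1.186},{"dx":381,"dy":-300,"dz":14,"rz":-1.186},{"dx":381,"dy":-300,"dz":14,"rz":-1.186},{"dx":381,"dy":-300,"dz":14,"rz":-1.186},{"dx":381,"dy":-300,"dz":14,"rz":-1.186},{"dx":381,"dy":-300,"dz":14,"rz":-1.186},{"dx":381,"dy":-300,"dz":14,"rz":-1.186},{"dx":381,"dy":-300,"dz":14,"rz":-1.186},{"dx":381,"dy":-300,"dz":14,"rz":-1.186}]}}

```text
$.commands[0]: bad value
```

```bash
python3 mv.py 439 -168 30 o; python3 - <<'E'
from plant import *
import cv2
from h import *
c=read_camera("wrist")
im=c["pixels"].copy()
for p,h in(((439,-168),.058),((433,-231),.039),((427,-287),.044)):
    u=proj(c,(p[0]/1000,p[1]/1000,h));print(u);cv2.drawMarker(im,tuple(int(v) for v in u),(0,0,255),0,14,1)
cv2.imwrite("pics/w1.png",im)
E
```

```text
0.15 [ 147.08687087 -555.36166723  213.85999931] q [-1.52  0.16  1.6   0.    1.39 -0.21] w 0.999861336978365 0.0
d [ 381.3 -299.5  184.4] r [-1.000e-03 -1.000e-03 -1.186e+00]
[-178.17284732 -395.01165075]
[ -43.15375729 -312.25780453]
[  36.27789173 -280.49355143]
```

View pics/w1.png

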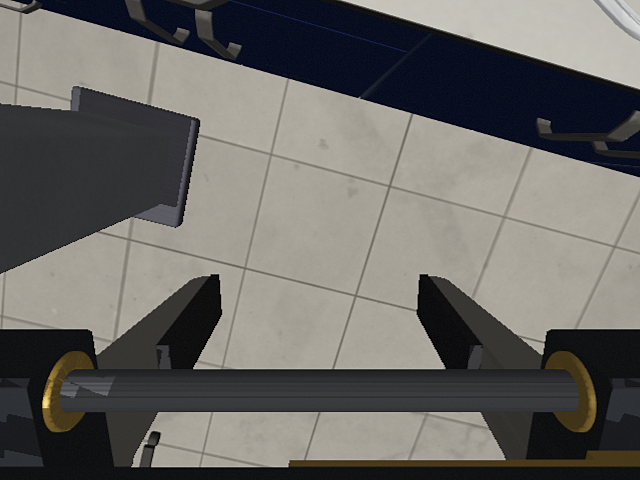

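The row was refused because it was incomplete, so the arm did not move and the picture is unchanged. Rows need all fields.

Request:
{"name": "drive_tool", "arguments": {"commands": [{"dx":0,"dy":0,"dz":-40,"rx":0,"ry":0,"rz":0,"grip":0},{"dx":190,"dy":-150,"dz":-40,"rx":0,"ry":0,"rz":-0.6,"grip":0},{"dx":190,"dy":-150,"dz":-40,"rx":0,"ry":0,"rz":-0.6,"grip":0},{"dx":190,"dy":-150,"dz":-40,"rx":0,"ry":0,"rz":-0.6,"grip":0},{"dx":190,"dy":-150,"dz":-40,"rx":0,"ry":0,"rz":-0.6,"grip":0},{"dx":190,"dy":-150,"dz":-40,"rx":0,"ry":0,"rz":-0.6,"grip":0},{"dx":381,"dy":-300,"dz":14,"rx":0,"ry":0,"rz":-1.186,"grip":0},{"dx":381,"dy":-300,"dz":14,"rx":0,"ry":0,"rz":-1.186,"grip":0},{"dx":381,"dy":-300,"dz":14,"rx":0,"ry":0,"rz":-1.186,"grip":0},{"dx":381,"dy":-300,"dz":14,"rx":0,"ry":0,"rz":-1.186,"grip":0},{"dx":381,"dy":-300,"dz":14,"rx":0,"ry":0,"rz":-1.186,"grip":0},{"dx":381,"dy":-300,"dz":14,"rx":0,"ry":0,"rz":-1.186,"grip":0},{"dx":381,"dy":-300,"dz":14,"rx":0,"ry":0,"rz":-1.186,"grip":0},{"dx":381,"dy":-300,"dz":14,"rx":0,"ry":0,"rz":-1.186,"grip":0},{"dx":381,"dy":-300,"dz":14,"rx":0,"ry":0,"rz":-1.186,"grip":0},{"dx":381,"dy":-300,"dz":14,"rx":0,"ry":0,"rz":-1.186,"grip":0}]}}

```text
clock: 1.8
ee_pos: [0.4383, -0.1696, 0.201]
orientation: [2.359, 2.074, 0.0]
force: [0.0, -0.3, -0.8]
width: 0.996
grip_force: 0.0
```

```bash
python3 mv.py 439 -168 30 o; python3 - <<'E'
from plant import *
import cv2
from h import *
c=read_camera("wrist");pickle.dump(c,open("w2.pkl","wb"))
im=c["pixels"].copy()
for p,h in(((439,-168),.058),((433,-231),.039),((427,-287),.044)):
    u=proj(c,(p[0]/1000,p[1]/1000,h));print(u);cv2.drawMarker(im,tuple(int(v) for v in u),(0,0,255),0,14,1)
cv2.imwrite("pics/w2.png",im)
E
```

```text
1.8 [ 438.29347095 -169.56075376  200.9519357 ] q [-0.63 -0.11  1.9  -0.    1.35 -0.5 ] w 0.9964335423096002 0.0
d [  1.7   0.4 171. ] r [ 0.     0.    -0.002]
[318.6164345  223.29623487]
[320.95448103 286.85270934]
[322.19564528 345.41736563]
```

View pics/w2.png

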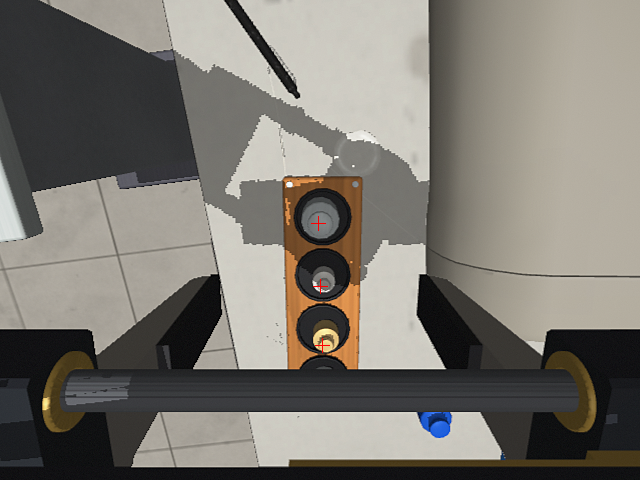

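The marker fits the largest weight's knob at (319,222). The brass one seems about 8 px off, (326,337) against (322,345). I'll zoom in.

```bash
python3 - <<'E'
from h import *
c=pickle.load(open("w2.pkl","rb"))
cv2.imwrite("pics/c3.png",cv2.resize(c["pixels"][180:370,280:370],None,fx=3.1,fy=3.1,interpolation=cv2.INTER_CUBIC))
E
```

```text
(no output)
```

View pics/c3.png

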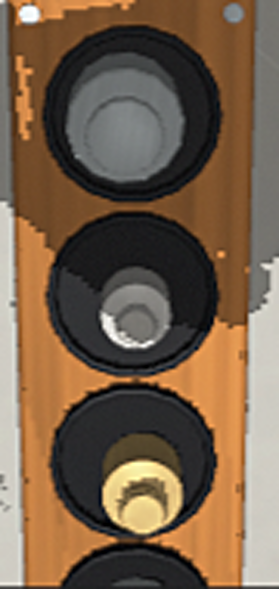

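Knob tops in the crop: largest (127,138), smallest (137,322), small (145,503).

```bash
python3 - <<'E'
from h import *
c=pickle.load(open("w2.pkl","rb"))
q=lambda u,v:(280+u/3.1,180+v/3.1)
for n,p,h in(("largest",(127,138),.058),("smallest",(137,322),.039),("small",(145,503),.044),("dish1",(132,112),.018),("dish2",(132,292),.018),("dish3",(134,458),.018)): print(n,cast(c,q(*p),h)*1000)
E
```

```text
largest [ 440.77851958 -169.26052512]
smallest [ 436.27040911 -228.5130212 ]
small [ 431.62880013 -284.29690208]
dish1 [ 442.30739479 -170.67289583]
dish2 [ 435.22006613 -226.75185401]
dish3 [ 428.79259071 -282.71451604]
```

Request:
{"name": "drive_tool", "arguments": {"commands": [{"dx":1,"dy":2,"dz":45,"rx":0,"ry":0,"rz":0,"grip":0},{"dx":1,"dy":2,"dz":90,"rx":0,"ry":0,"rz":0,"grip":0},{"dx":1,"dy":2,"dz":120,"rx":0,"ry":0,"rz":0,"grip":0},{"dx":1,"dy":2,"dz":140,"rx":0,"ry":0,"rz":0,"grip":0},{"dx":1,"dy":2,"dz":155,"rx":0,"ry":0,"rz":0,"grip":0},{"dx":1,"dy":2,"dz":165,"rx":0,"ry":0,"rz":0,"grip":0},{"dx":1,"dy":2,"dz":171,"rx":0,"ry":0,"rz":0,"grip":0},{"dx":1,"dy":2,"dz":171,"rx":0,"ry":0,"rz":0,"grip":0},{"dx":1,"dy":2,"dz":171,"rx":0,"ry":0,"rz":0,"grip":0}]}}

```text
clock: 2.75
ee_pos: [0.4413, -0.1681, 0.0303]
orientation: [2.356, 2.076, 0.0]
force: [0.1, -0.4, 0.1]
width: 0.998
grip_force: 0.0
```

Request:
{"name": "drive_tool", "arguments": {"commands": [{"dx":0,"dy":0,"dz":0,"rx":0,"ry":0,"rz":0,"grip":90},{"dx":0,"dy":0,"dz":0,"rx":0,"ry":0,"rz":0,"grip":110},{"dx":0,"dy":0,"dz":0,"rx":0,"ry":0,"rz":0,"grip":130},{"dx":0,"dy":0,"dz":0,"rx":0,"ry":0,"rz":0,"grip":150},{"dx":0,"dy":0,"dz":0,"rx":0,"ry":0,"rz":0,"grip":170},{"dx":0,"dy":0,"dz":0,"rx":0,"ry":0,"rz":0,"grip":190},{"dx":0,"dy":0,"dz":0,"rx":0,"ry":0,"rz":0,"grip":220},{"dx":0,"dy":0,"dz":0,"rx":0,"ry":0,"rz":0,"grip":220},{"dx":0,"dy":0,"dz":0,"rx":0,"ry":0,"rz":0,"grip":220},{"dx":0,"dy":0,"dz":0,"rx":0,"ry":0,"rz":0,"grip":220}]}}

```text
clock: 3.75
ee_pos: [0.4406, -0.1675, 0.0296]
orientation: [-2.356, -2.077, 0.0]
force: [-1.3, -0.0, 1.2]
width: 0.347
grip_force: 30.0
```

```bash
python3 mv.py 459 254 130 n
```

```text
3.75 [ 440.56432033 -167.5236515    29.56149434] q [-0.62  0.13  2.03 -0.    0.98 -0.49] w 0.3473143628259209 30.000209659337997
d [ 420.5  -34.7 -100.4] r [-0.001 -0.     0.126]
```

Request:
{"name": "drive_tool", "arguments": {"commands": [{"dx":0,"dy":0,"dz":-15,"rx":0,"ry":0,"rz":0,"grip":220},{"dx":0,"dy":0,"dz":-50,"rx":0,"ry":0,"rz":0,"grip":220},{"dx":0,"dy":0,"dz":-90,"rx":0,"ry":0,"rz":0,"grip":220},{"dx":20,"dy":0,"dz":-120,"rx":0,"ry":0,"rz":0,"grip":220},{"dx":60,"dy":-5,"dz":-120,"rx":0,"ry":0,"rz":0.02,"grip":220},{"dx":105,"dy":-9,"dz":-120,"rx":0,"ry":0,"rz":0.03,"grip":220},{"dx":150,"dy":-13,"dz":-120,"rx":0,"ry":0,"rz":0.05,"grip":220},{"dx":195,"dy":-17,"dz":-120,"rx":0,"ry":0,"rz":0.06,"grip":220},{"dx":240,"dy":-20,"dz":-120,"rx":0,"ry":0,"rz":0.08,"grip":220},{"dx":285,"dy":-24,"dz":-120,"rx":0,"ry":0,"rz":0.09,"grip":220},{"dx":330,"dy":-28,"dz":-120,"rx":0,"ry":0,"rz":0.11,"grip":220},{"dx":370,"dy":-31,"dz":-120,"rx":0,"ry":0,"rz":0.126,"grip":220},{"dx":400,"dy":-33,"dz":-110,"rx":0,"ry":0,"rz":0.126,"grip":220},{"dx":415,"dy":-34,"dz":-105,"rx":0,"ry":0,"rz":0.126,"grip":220},{"dx":420,"dy":-35,"dz":-100,"rx":0,"ry":0,"rz":0.126,"grip":220},{"dx":420,"dy":-35,"dz":-100,"rx":0,"ry":0,"rz":0.126,"grip":220},{"dx":420,"dy":-35,"dz":-100,"rx":0,"ry":0,"rz":0.126,"grip":220}]}}

```text
clock: 5.45
ee_pos: [0.4589, 0.2523, 0.1295]
orientation: [2.484, 1.923, -0.001]
force: [-0.8, -0.4, -2.2]
width: 0.345
grip_force: 30.0
```

```bash
python3 mv.py 459 254 31 n; python3 - <<'E'
from plant import *
import cv2
from h import *
c=read_camera("wrist");pickle.dump(c,open("w3.pkl","wb"))
im=c["pixels"].copy()
for p in((459,254),(473,308.5),(487,363),(501,419)):
    u=proj(c,(p[0]/1000,p[1]/1000,.014));print(u);cv2.drawMarker(im,tuple(int(v) for v in u),(0,0,255),0,14,1)
cv2.imwrite("pics/w3.png",im)
E
```

```text
5.45 [458.89640359 252.28366867 129.46264122] q [ 0.27  0.11  1.83 -0.    1.21  0.53] w 0.3449716131501242 29.999174452386796
d [ 1.8 -0.3 98.5] r [-0.     0.001 -0.001]
[317.64816766 231.37871758]
[317.47034497 154.78216596]
[317.27312463  69.83014361]
[316.46280431 -27.51372681]
```

View pics/w3.png

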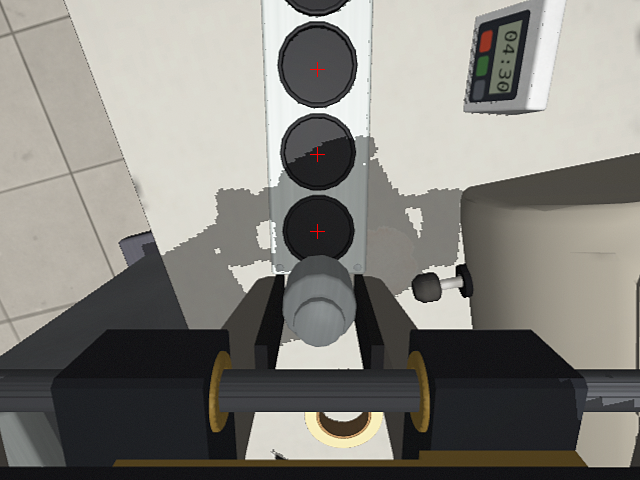

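The wrist view shows the weight held upright at (320,300), with dish floors within 2 px of the markers (317,231), (317,154) and (317,70). The knob on the balance is clear at (427,288). Lowering.

Request:
{"name": "drive_tool", "arguments": {"commands": [{"dx":3,"dy":0,"dz":30,"rx":0,"ry":0,"rz":0,"grip":220},{"dx":3,"dy":0,"dz":60,"rx":0,"ry":0,"rz":0,"grip":220},{"dx":3,"dy":0,"dz":78,"rx":0,"ry":0,"rz":0,"grip":220},{"dx":3,"dy":0,"dz":88,"rx":0,"ry":0,"rz":0,"grip":220},{"dx":3,"dy":0,"dz":93,"rx":0,"ry":0,"rz":0,"grip":220},{"dx":3,"dy":0,"dz":96,"rx":0,"ry":0,"rz":0,"grip":220},{"dx":3,"dy":0,"dz":98,"rx":0,"ry":0,"rz":0,"grip":220},{"dx":3,"dy":0,"dz":99,"rx":0,"ry":0,"rz":0,"grip":220},{"dx":3,"dy":0,"dz":99,"rx":0,"ry":0,"rz":0,"grip":220},{"dx":3,"dy":0,"dz":99,"rx":0,"ry":0,"rz":0,"grip":220}]}}

```text
clock: 6.5
ee_pos: [0.4599, 0.2565, 0.031]
orientation: [2.483, 1.925, 0.001]
force: [0.4, -0.7, -2.0]
width: 0.347
grip_force: 30.0
```

Request:
{"name": "drive_tool", "arguments": {"commands": [{"dx":0,"dy":0,"dz":0.5,"rx":0,"ry":0,"rz":0,"grip":220},{"dx":0,"dy":0,"dz":1,"rx":0,"ry":0,"rz":0,"grip":220},{"dx":0,"dy":0,"dz":1.5,"rx":0,"ry":0,"rz":0,"grip":220},{"dx":0,"dy":0,"dz":1.5,"rx":0,"ry":0,"rz":0,"grip":220}]}}

```text
clock: 6.9
ee_pos: [0.4597, 0.2565, 0.0295]
orientation: [2.483, 1.925, 0.0]
force: [-1.7, -0.2, 2.8]
width: 0.344
grip_force: 30.0
```

Contact is felt, with Fz going from −2 to +3 N. Release and lift.

Request:
{"name": "drive_tool", "arguments": {"commands": [{"dx":0,"dy":0,"dz":0,"rx":0,"ry":0,"rz":0,"grip":155},{"dx":0,"dy":0,"dz":0,"rx":0,"ry":0,"rz":0,"grip":145},{"dx":0,"dy":0,"dz":0,"rx":0,"ry":0,"rz":0,"grip":120},{"dx":0,"dy":0,"dz":0,"rx":0,"ry":0,"rz":0,"grip":80},{"dx":0,"dy":0,"dz":0,"rx":0,"ry":0,"rz":0,"grip":50},{"dx":0,"dy":0,"dz":-10,"rx":0,"ry":0,"rz":0,"grip":30},{"dx":0,"dy":0,"dz":-40,"rx":0,"ry":0,"rz":0,"grip":0},{"dx":0,"dy":0,"dz":-80,"rx":0,"ry":0,"rz":0,"grip":0},{"dx":0,"dy":0,"dz":-120,"rx":0,"ry":0,"rz":0,"grip":0},{"dx":0,"dy":0,"dz":-130,"rx":0,"ry":0,"rz":0,"grip":0},{"dx":0,"dy":0,"dz":-130,"rx":0,"ry":0,"rz":0,"grip":0}]}}

```text
clock: 8.0
ee_pos: [0.4611, 0.2569, 0.1617]
orientation: [2.481, 1.924, 0.008]
force: [-0.5, 0.2, -0.1]
width: 1.001
grip_force: 0.0
```

```bash
python3 mv.py 435 -229 130 o; python3 - <<'E'
from plant import *
import cv2
c=read_camera("wrist");cv2.imwrite("pics/w4.png",c["pixels"][100:400,200:500])
E
```

```text
8.0 [461.14038671 256.86118592 161.71268477] q [0.28 0.08 1.79 0.   1.27 0.53] w 1.0014903511218078 0.0
d [-477.1   95.7   30.9] r [ 0.005 -0.002 -0.126]
```

View pics/w4.png

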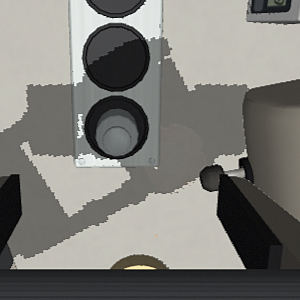

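The largest stands upright in the rightmost dish, at (117,132) in the crop. Back for the smallest.

Request:
{"name": "drive_tool", "arguments": {"commands": [{"dx":-40,"dy":8,"dz":0,"rx":0,"ry":0,"rz":-0.01,"grip":0},{"dx":-88,"dy":17,"dz":0,"rx":0,"ry":0,"rz":-0.02,"grip":0},{"dx":-136,"dy":27,"dz":0,"rx":0,"ry":0,"rz":-0.04,"grip":0},{"dx":-184,"dy":37,"dz":0,"rx":0,"ry":0,"rz":-0.05,"grip":0},{"dx":-232,"dy":46,"dz":0,"rx":0,"ry":0,"rz":-0.06,"grip":0},{"dx":-280,"dy":56,"dz":0,"rx":0,"ry":0,"rz":-0.08,"grip":0},{"dx":-328,"dy":66,"dz":0,"rx":0,"ry":0,"rz":-0.09,"grip":0},{"dx":-376,"dy":75,"dz":0,"rx":0,"ry":0,"rz":-0.11,"grip":0},{"dx":-420,"dy":84,"dz":10,"rx":0,"ry":0,"rz":-0.126,"grip":0},{"dx":-455,"dy":91,"dz":20,"rx":0,"ry":0,"rz":-0.126,"grip":0},{"dx":-477,"dy":96,"dz":31,"rx":0,"ry":0,"rz":-0.126,"grip":0},{"dx":-477,"dy":96,"dz":31,"rx":0,"ry":0,"rz":-0.126,"grip":0},{"dx":-477,"dy":96,"dz":31,"rx":0,"ry":0,"rz":-0.126,"grip":0},{"dx":-477,"dy":96,"dz":31,"rx":0,"ry":0,"rz":-0.126,"grip":0}]}}

```text
clock: 9.45
ee_pos: [0.4334, -0.2281, 0.1275]
orientation: [-2.355, -2.077, -0.0]
force: [0.2, -1.1, 0.3]
width: 0.999
grip_force: 0.0
```

```bash
python3 mv.py 435 -229 27 o
```

```text
9.45 [ 433.3971956  -228.06617759  127.53896842] q [-0.73  0.02  1.92  0.    1.2  -0.61] w 0.9991079292605806 0.0
d [ -0.8   1.8 100.5] r [-0.001 -0.001  0.001]
```

Request:
{"name": "drive_tool", "arguments": {"commands": [{"dx":-1,"dy":2,"dz":40,"rx":0,"ry":0,"rz":0,"grip":0},{"dx":-1,"dy":2,"dz":70,"rx":0,"ry":0,"rz":0,"grip":0},{"dx":-1,"dy":2,"dz":88,"rx":0,"ry":0,"rz":0,"grip":0},{"dx":-1,"dy":2,"dz":97,"rx":0,"ry":0,"rz":0,"grip":0},{"dx":-1,"dy":2,"dz":100,"rx":0,"ry":0,"rz":0,"grip":50},{"dx":-1,"dy":2,"dz":100,"rx":0,"ry":0,"rz":0,"grip":100},{"dx":-1,"dy":2,"dz":100,"rx":0,"ry":0,"rz":0,"grip":150},{"dx":-1,"dy":2,"dz":100,"rx":0,"ry":0,"rz":0,"grip":165},{"dx":-1,"dy":2,"dz":100,"rx":0,"ry":0,"rz":0,"grip":180},{"dx":-1,"dy":2,"dz":100,"rx":0,"ry":0,"rz":0,"grip":195},{"dx":-1,"dy":2,"dz":100,"rx":0,"ry":0,"rz":0,"grip":210},{"dx":-1,"dy":2,"dz":100,"rx":0,"ry":0,"rz":0,"grip":225},{"dx":-1,"dy":2,"dz":100,"rx":0,"ry":0,"rz":0,"grip":235},{"dx":-1,"dy":2,"dz":100,"rx":0,"ry":0,"rz":0,"grip":235},{"dx":-1,"dy":2,"dz":100,"rx":0,"ry":0,"rz":0,"grip":235}]}}

```text
clock: 10.95
ee_pos: [0.4354, -0.2307, 0.0281]
orientation: [-2.357, -2.077, 0.0]
force: [0.6, 0.0, 0.2]
width: 0.214
grip_force: 30.0
```

```bash
python3 mv.py 474 310 130 n
```

```text
10.95 [ 435.41960516 -230.69338551   28.06882208] q [-0.73  0.19  1.97 -0.    0.99 -0.61] w 0.21433444053136577 30.000107288360596
d [ 541.3  -29.7 -101.9] r [-0.    -0.     0.126]
```

Request:
{"name": "drive_tool", "arguments": {"commands": [{"dx":0,"dy":0,"dz":-15,"rx":0,"ry":0,"rz":0,"grip":235},{"dx":0,"dy":0,"dz":-50,"rx":0,"ry":0,"rz":0,"grip":235},{"dx":0,"dy":0,"dz":-90,"rx":0,"ry":0,"rz":0,"grip":235},{"dx":20,"dy":0,"dz":-122,"rx":0,"ry":0,"rz":0,"grip":235},{"dx":65,"dy":-4,"dz":-122,"rx":0,"ry":0,"rz":0.01,"grip":235},{"dx":113,"dy":-6,"dz":-122,"rx":0,"ry":0,"rz":0.03,"grip":235},{"dx":161,"dy":-9,"dz":-122,"rx":0,"ry":0,"rz":0.04,"grip":235},{"dx":209,"dy":-11,"dz":-122,"rx":0,"ry":0,"rz":0.05,"grip":235},{"dx":257,"dy":-14,"dz":-122,"rx":0,"ry":0,"rz":0.06,"grip":235},{"dx":305,"dy":-17,"dz":-122,"rx":0,"ry":0,"rz":0.07,"grip":235},{"dx":353,"dy":-19,"dz":-122,"rx":0,"ry":0,"rz":0.08,"grip":235},{"dx":401,"dy":-22,"dz":-122,"rx":0,"ry":0,"rz":0.1,"grip":235},{"dx":449,"dy":-25,"dz":-122,"rx":0,"ry":0,"rz":0.11,"grip":235},{"dx":495,"dy":-28,"dz":-122,"rx":0,"ry":0,"rz":0.126,"grip":235},{"dx":525,"dy":-29,"dz":-110,"rx":0,"ry":0,"rz":0.126,"grip":235},{"dx":540,"dy":-30,"dz":-102,"rx":0,"ry":0,"rz":0.126,"grip":235},{"dx":540,"dy":-30,"dz":-102,"rx":0,"ry":0,"rz":0.126,"grip":235},{"dx":540,"dy":-30,"dz":-102,"rx":0,"ry":0,"rz":0.126,"grip":235},{"dx":540,"dy":-30,"dz":-102,"rx":0,"ry":0,"rz":0.126,"grip":235}]}}

```text
clock: 12.85
ee_pos: [0.4739, 0.3079, 0.1306]
orientation: [2.484, 1.923, 0.001]
force: [0.3, -0.9, -0.3]
width: 0.214
grip_force: 30.0
```

```bash
python3 mv.py 474 309 29 n
```

```text
12.85 [473.92404028 307.8687975  130.5918781 ] q [ 0.36  0.21  1.71 -0.    1.22  0.62] w 0.21428048626643534 29.999897181987762
d [  1.1  -0.3 101.6] r [ 0.001 -0.    -0.001]
```

Request:
{"name": "drive_tool", "arguments": {"commands": [{"dx":0,"dy":0,"dz":30,"rx":0,"ry":0,"rz":0,"grip":235},{"dx":0,"dy":0,"dz":60,"rx":0,"ry":0,"rz":0,"grip":235},{"dx":0,"dy":0,"dz":80,"rx":0,"ry":0,"rz":0,"grip":235},{"dx":0,"dy":0,"dz":90,"rx":0,"ry":0,"rz":0,"grip":235},{"dx":0,"dy":0,"dz":96,"rx":0,"ry":0,"rz":0,"grip":235},{"dx":0,"dy":0,"dz":99,"rx":0,"ry":0,"rz":0,"grip":235},{"dx":0,"dy":0,"dz":101,"rx":0,"ry":0,"rz":0,"grip":235},{"dx":0,"dy":0,"dz":101,"rx":0,"ry":0,"rz":0,"grip":235},{"dx":0,"dy":0,"dz":101,"rx":0,"ry":0,"rz":0,"grip":235}]}}

```text
clock: 13.75
ee_pos: [0.4741, 0.309, 0.0298]
orientation: [2.483, 1.925, 0.002]
force: [0.8, 0.2, 0.6]
width: 0.218
grip_force: 30.0
```

Request:
{"name": "drive_tool", "arguments": {"commands": [{"dx":0,"dy":0,"dz":0.5,"rx":0,"ry":0,"rz":0,"grip":235},{"dx":0,"dy":0,"dz":1,"rx":0,"ry":0,"rz":0,"grip":235},{"dx":0,"dy":0,"dz":1.5,"rx":0,"ry":0,"rz":0,"grip":235},{"dx":0,"dy":0,"dz":1.5,"rx":0,"ry":0,"rz":0,"grip":235}]}}

```text
clock: 14.15
ee_pos: [0.4737, 0.3089, 0.0281]
orientation: [2.483, 1.925, 0.0]
force: [-1.9, -0.5, 3.1]
width: 0.219
grip_force: 30.0
```

Request:
{"name": "drive_tool", "arguments": {"commands": [{"dx":0,"dy":0,"dz":0,"rx":0,"ry":0,"rz":0,"grip":190},{"dx":0,"dy":0,"dz":0,"rx":0,"ry":0,"rz":0,"grip":175},{"dx":0,"dy":0,"dz":0,"rx":0,"ry":0,"rz":0,"grip":140},{"dx":0,"dy":0,"dz":0,"rx":0,"ry":0,"rz":0,"grip":90},{"dx":0,"dy":0,"dz":0,"rx":0,"ry":0,"rz":0,"grip":50},{"dx":0,"dy":0,"dz":-10,"rx":0,"ry":0,"rz":0,"grip":20},{"dx":0,"dy":0,"dz":-40,"rx":0,"ry":0,"rz":0,"grip":0},{"dx":0,"dy":0,"dz":-80,"rx":0,"ry":0,"rz":0,"grip":0},{"dx":0,"dy":0,"dz":-120,"rx":0,"ry":0,"rz":0,"grip":0},{"dx":0,"dy":0,"dz":-130,"rx":0,"ry":0,"rz":0,"grip":0},{"dx":0,"dy":0,"dz":-130,"rx":0,"ry":0,"rz":0,"grip":0}]}}

```text
clock: 15.25
ee_pos: [0.4751, 0.3094, 0.1604]
orientation: [2.482, 1.924, 0.008]
force: [0.6, -0.6, -0.2]
width: 0.997
grip_force: 0.0
```

```bash
python3 mv.py 430 -285 130 o
```

```text
15.25 [475.07164843 309.37183045 160.37827193] q [ 0.36  0.18  1.68 -0.    1.27  0.62] w 0.9969716287622756 0.0
d [-586.9  104.4   29.1] r [ 0.004 -0.003 -0.126]
```

Request:
{"name": "drive_tool", "arguments": {"commands": [{"dx":-45,"dy":8,"dz":0,"rx":0,"ry":0,"rz":-0.01,"grip":0},{"dx":-93,"dy":17,"dz":0,"rx":0,"ry":0,"rz":-0.02,"grip":0},{"dx":-141,"dy":25,"dz":0,"rx":0,"ry":0,"rz":-0.03,"grip":0},{"dx":-189,"dy":34,"dz":0,"rx":0,"ry":0,"rz":-0.04,"grip":0},{"dx":-237,"dy":42,"dz":0,"rx":0,"ry":0,"rz":-0.05,"grip":0},{"dx":-285,"dy":51,"dz":0,"rx":0,"ry":0,"rz":-0.06,"grip":0},{"dx":-333,"dy":59,"dz":0,"rx":0,"ry":0,"rz":-0.07,"grip":0},{"dx":-381,"dy":68,"dz":0,"rx":0,"ry":0,"rz":-0.08,"grip":0},{"dx":-429,"dy":76,"dz":0,"rx":0,"ry":0,"rz":-0.09,"grip":0},{"dx":-477,"dy":85,"dz":0,"rx":0,"ry":0,"rz":-0.11,"grip":0},{"dx":-525,"dy":94,"dz":5,"rx":0,"ry":0,"rz":-0.126,"grip":0},{"dx":-565,"dy":101,"dz":15,"rx":0,"ry":0,"rz":-0.126,"grip":0},{"dx":-587,"dy":104,"dz":29,"rx":0,"ry":0,"rz":-0.126,"grip":0},{"dx":-587,"dy":104,"dz":29,"rx":0,"ry":0,"rz":-0.126,"grip":0},{"dx":-587,"dy":104,"dz":29,"rx":0,"ry":0,"rz":-0.126,"grip":0},{"dx":-587,"dy":104,"dz":29,"rx":0,"ry":0,"rz":-0.126,"grip":0},{"dx":-587,"dy":104,"dz":29,"rx":0,"ry":0,"rz":-0.126,"grip":0}]}}

```text
clock: 16.95
ee_pos: [0.4283, -0.2845, 0.1289]
orientation: [2.355, 2.079, 0.0]
force: [-0.2, 0.1, -0.3]
width: 0.998
grip_force: 0.0
```

```bash
python3 mv.py 430 -285 27 o
```

```text
16.95 [ 428.31786223 -284.52644682  128.88912969] q [-0.82  0.09  1.85  0.    1.2  -0.7 ] w 0.9984075556911549 0.0
d [ -0.3   1.7 101.9] r [0.    0.    0.002]
```

Request:
{"name": "drive_tool", "arguments": {"commands": [{"dx":0,"dy":2,"dz":40,"rx":0,"ry":0,"rz":0,"grip":0},{"dx":0,"dy":2,"dz":70,"rx":0,"ry":0,"rz":0,"grip":0},{"dx":0,"dy":2,"dz":88,"rx":0,"ry":0,"rz":0,"grip":0},{"dx":0,"dy":2,"dz":97,"rx":0,"ry":0,"rz":0,"grip":0},{"dx":0,"dy":2,"dz":102,"rx":0,"ry":0,"rz":0,"grip":50},{"dx":0,"dy":2,"dz":102,"rx":0,"ry":0,"rz":0,"grip":100},{"dx":0,"dy":2,"dz":102,"rx":0,"ry":0,"rz":0,"grip":140},{"dx":0,"dy":2,"dz":102,"rx":0,"ry":0,"rz":0,"grip":155},{"dx":0,"dy":2,"dz":102,"rx":0,"ry":0,"rz":0,"grip":170},{"dx":0,"dy":2,"dz":102,"rx":0,"ry":0,"rz":0,"grip":185},{"dx":0,"dy":2,"dz":102,"rx":0,"ry":0,"rz":0,"grip":200},{"dx":0,"dy":2,"dz":102,"rx":0,"ry":0,"rz":0,"grip":215},{"dx":0,"dy":2,"dz":102,"rx":0,"ry":0,"rz":0,"grip":230},{"dx":0,"dy":2,"dz":102,"rx":0,"ry":0,"rz":0,"grip":230},{"dx":0,"dy":2,"dz":102,"rx":0,"ry":0,"rz":0,"grip":230}]}}

```text
clock: 18.45
ee_pos: [0.4299, -0.2859, 0.0266]
orientation: [2.357, 2.077, -0.0]
force: [-0.4, 0.3, -0.2]
width: 0.256
grip_force: 30.0
```

```bash
python3 mv.py 488 364 130 n
```

```text
18.45 [ 429.9209309  -285.90173284   26.64751638] q [-0.82  0.24  1.9  -0.    0.99 -0.7 ] w 0.25556487734694966 30.000118911266327
d [ 652.   -24.  -103.4] r [0.    0.    0.126]
```

Request:
{"name": "drive_tool", "arguments": {"commands": [{"dx":0,"dy":0,"dz":-15,"rx":0,"ry":0,"rz":0,"grip":230},{"dx":0,"dy":0,"dz":-50,"rx":0,"ry":0,"rz":0,"grip":230},{"dx":0,"dy":0,"dz":-90,"rx":0,"ry":0,"rz":0,"grip":230},{"dx":20,"dy":0,"dz":-122,"rx":0,"ry":0,"rz":0,"grip":230},{"dx":65,"dy":-3,"dz":-122,"rx":0,"ry":0,"rz":0.01,"grip":230},{"dx":113,"dy":-4,"dz":-122,"rx":0,"ry":0,"rz":0.02,"grip":230},{"dx":161,"dy":-6,"dz":-122,"rx":0,"ry":0,"rz":0.03,"grip":230},{"dx":209,"dy":-8,"dz":-122,"rx":0,"ry":0,"rz":0.04,"grip":230},{"dx":257,"dy":-9,"dz":-122,"rx":0,"ry":0,"rz":0.05,"grip":230},{"dx":305,"dy":-11,"dz":-122,"rx":0,"ry":0,"rz":0.06,"grip":230},{"dx":353,"dy":-13,"dz":-122,"rx":0,"ry":0,"rz":0.07,"grip":230},{"dx":401,"dy":-15,"dz":-122,"rx":0,"ry":0,"rz":0.08,"grip":230},{"dx":449,"dy":-17,"dz":-122,"rx":0,"ry":0,"rz":0.09,"grip":230},{"dx":497,"dy":-18,"dz":-122,"rx":0,"ry":0,"rz":0.1,"grip":230},{"dx":545,"dy":-20,"dz":-122,"rx":0,"ry":0,"rz":0.11,"grip":230},{"dx":593,"dy":-22,"dz":-122,"rx":0,"ry":0,"rz":0.126,"grip":230},{"dx":635,"dy":-23,"dz":-115,"rx":0,"ry":0,"rz":0.126,"grip":230},{"dx":652,"dy":-24,"dz":-103,"rx":0,"ry":0,"rz":0.126,"grip":230},{"dx":652,"dy":-24,"dz":-103,"rx":0,"ry":0,"rz":0.126,"grip":230},{"dx":652,"dy":-24,"dz":-103,"rx":0,"ry":0,"rz":0.126,"grip":230}]}}

```text
clock: 20.45
ee_pos: [0.4875, 0.3634, 0.129]
orientation: [2.482, 1.925, -0.003]
force: [0.2, 0.0, -1.3]
width: 0.263
grip_force: 30.0
```

Request:
{"name": "drive_tool", "arguments": {"commands": [{"dx":0,"dy":0,"dz":0,"rx":0,"ry":0,"rz":0,"grip":230},{"dx":0,"dy":0,"dz":0,"rx":0,"ry":0,"rz":0,"grip":230}]}}

```text
clock: 20.65
ee_pos: [0.4886, 0.363, 0.1303]
orientation: [2.484, 1.923, 0.001]
force: [0.2, -0.9, -1.7]
width: 0.265
grip_force: 30.0
```

```bash
python3 mv.py 488 364 28 n
```

```text
20.65 [488.58098842 362.96553075 130.32834191] q [ 0.44  0.32  1.58 -0.    1.24  0.69] w 0.2645382828229913 29.999744296073914
d [  0.8  -0.9 102.3] r [ 0.001 -0.    -0.002]
```

Request:
{"name": "drive_tool", "arguments": {"commands": [{"dx":0,"dy":-1,"dz":30,"rx":0,"ry":0,"rz":0,"grip":230},{"dx":0,"dy":-1,"dz":60,"rx":0,"ry":0,"rz":0,"grip":230},{"dx":0,"dy":-1,"dz":80,"rx":0,"ry":0,"rz":0,"grip":230},{"dx":0,"dy":-1,"dz":90,"rx":0,"ry":0,"rz":0,"grip":230},{"dx":0,"dy":-1,"dz":96,"rx":0,"ry":0,"rz":0,"grip":230},{"dx":0,"dy":-1,"dz":100,"rx":0,"ry":0,"rz":0,"grip":230},{"dx":0,"dy":-1,"dz":102,"rx":0,"ry":0,"rz":0,"grip":230},{"dx":0,"dy":-1,"dz":102,"rx":0,"ry":0,"rz":0,"grip":230},{"dx":0,"dy":-1,"dz":102,"rx":0,"ry":0,"rz":0,"grip":230}]}}

```text
clock: 21.55
ee_pos: [0.4876, 0.3645, 0.0284]
orientation: [2.483, 1.925, 0.002]
force: [-0.8, -0.5, -0.3]
width: 0.261
grip_force: 30.0
```

Request:
{"name": "drive_tool", "arguments": {"commands": [{"dx":0,"dy":0,"dz":0.5,"rx":0,"ry":0,"rz":0,"grip":230},{"dx":0,"dy":0,"dz":1,"rx":0,"ry":0,"rz":0,"grip":230},{"dx":0,"dy":0,"dz":1.5,"rx":0,"ry":0,"rz":0,"grip":230},{"dx":0,"dy":0,"dz":1.5,"rx":0,"ry":0,"rz":0,"grip":230}]}}

```text
clock: 21.95
ee_pos: [0.4872, 0.3643, 0.0266]
orientation: [2.483, 1.925, 0.0]
force: [-1.5, -0.8, 3.0]
width: 0.262
grip_force: 30.0
```

Request:
{"name": "drive_tool", "arguments": {"commands": [{"dx":0,"dy":0,"dz":0,"rx":0,"ry":0,"rz":0,"grip":180},{"dx":0,"dy":0,"dz":0,"rx":0,"ry":0,"rz":0,"grip":165},{"dx":0,"dy":0,"dz":0,"rx":0,"ry":0,"rz":0,"grip":130},{"dx":0,"dy":0,"dz":0,"rx":0,"ry":0,"rz":0,"grip":90},{"dx":0,"dy":0,"dz":0,"rx":0,"ry":0,"rz":0,"grip":50},{"dx":0,"dy":0,"dz":-10,"rx":0,"ry":0,"rz":0,"grip":20},{"dx":0,"dy":0,"dz":-40,"rx":0,"ry":0,"rz":0,"grip":0},{"dx":0,"dy":0,"dz":-80,"rx":0,"ry":0,"rz":0,"grip":0},{"dx":0,"dy":0,"dz":-120,"rx":0,"ry":0,"rz":0,"grip":0},{"dx":0,"dy":0,"dz":-130,"rx":0,"ry":0,"rz":0,"grip":0},{"dx":0,"dy":0,"dz":-130,"rx":0,"ry":0,"rz":0,"grip":0}]}}

```text
clock: 23.05
ee_pos: [0.4885, 0.365, 0.1589]
orientation: [2.482, 1.924, 0.008]
force: [0.2, -0.6, 0.4]
width: 1.0
grip_force: 0.0
```

```bash
python3 mv.py 421 -339 160 o
```

```text
23.05 [488.54303015 364.96120037 158.93892586] q [ 0.44  0.29  1.56 -0.    1.29  0.7 ] w 1.0003521904084285 0.0
d [-698.6  110.1   -3. ] r [ 0.004 -0.003 -0.126]
```

Request:
{"name": "drive_tool", "arguments": {"commands": [{"dx":-45,"dy":7,"dz":0,"rx":0,"ry":0,"rz":-0.01,"grip":0},{"dx":-93,"dy":15,"dz":0,"rx":0,"ry":0,"rz":-0.02,"grip":0},{"dx":-141,"dy":22,"dz":0,"rx":0,"ry":0,"rz":-0.03,"grip":0},{"dx":-189,"dy":30,"dz":0,"rx":0,"ry":0,"rz":-0.04,"grip":0},{"dx":-237,"dy":37,"dz":0,"rx":0,"ry":0,"rz":-0.05,"grip":0},{"dx":-285,"dy":45,"dz":0,"rx":0,"ry":0,"rz":-0.06,"grip":0},{"dx":-333,"dy":53,"dz":0,"rx":0,"ry":0,"rz":-0.07,"grip":0},{"dx":-381,"dy":60,"dz":0,"rx":0,"ry":0,"rz":-0.08,"grip":0},{"dx":-429,"dy":68,"dz":0,"rx":0,"ry":0,"rz":-0.09,"grip":0},{"dx":-477,"dy":75,"dz":0,"rx":0,"ry":0,"rz":-0.1,"grip":0},{"dx":-525,"dy":83,"dz":0,"rx":0,"ry":0,"rz":-0.11,"grip":0},{"dx":-573,"dy":90,"dz":0,"rx":0,"ry":0,"rz":-0.12,"grip":0},{"dx":-621,"dy":98,"dz":0,"rx":0,"ry":0,"rz":-0.126,"grip":0},{"dx":-669,"dy":105,"dz":-3,"rx":0,"ry":0,"rz":-0.126,"grip":0},{"dx":-698,"dy":110,"dz":-3,"rx":0,"ry":0,"rz":-0.126,"grip":0},{"dx":-698,"dy":110,"dz":-3,"rx":0,"ry":0,"rz":-0.126,"grip":0},{"dx":-698,"dy":110,"dz":-3,"rx":0,"ry":0,"rz":-0.126,"grip":0},{"dx":-698,"dy":110,"dz":-3,"rx":0,"ry":0,"rz":-0.126,"grip":0}]}}

```text
clock: 24.85
ee_pos: [0.4192, -0.3373, 0.1577]
orientation: [-2.354, -2.076, -0.001]
force: [-0.1, -0.4, 0.6]
width: 0.998
grip_force: 0.0
```

```bash
python3 mv.py 421 -339 25 o; python3 - <<'E'
from plant import *
from h import *
c=read_camera("wrist");pickle.dump(c,open("w5.pkl","wb"));u=proj(c,(.421,-.339,.051));print(u)
im=c["pixels"].copy();cv2.drawMarker(im,tuple(int(v) for v in u),(0,0,255),0,8,1)
cv2.imwrite("pics/w5.png",cv2.resize(im[150:330,250:400],None,fx=3,fy=3,interpolation=2))
E
```

```text
24.85 [ 419.2405559  -337.26350394  157.71529694] q [-0.9   0.12  1.76  0.    1.27 -0.78] w 0.997639158782131 0.0
d [ -1.8   2.2 132.7] r [-0.002 -0.002  0.001]
[320.9951217  238.73161322]
```

View pics/w5.png

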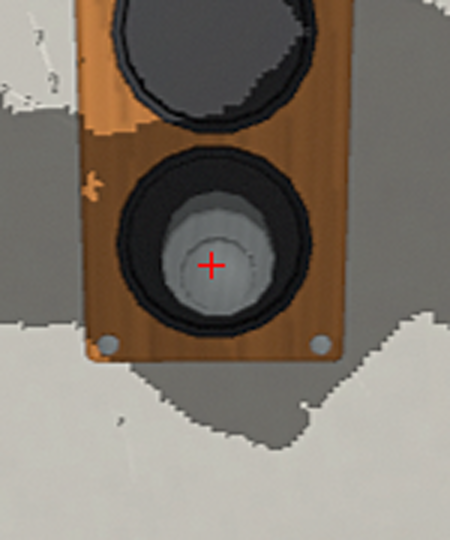

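The knob top is at (218,276) in the crop, against the marker at (212,266), so the weight is about 2 mm further in x and 3 mm further in −y.

Request:
{"name": "drive_tool", "arguments": {"commands": [{"dx":-5,"dy":4,"dz":40,"rx":0,"ry":0,"rz":0,"grip":0},{"dx":-5,"dy":4,"dz":80,"rx":0,"ry":0,"rz":0,"grip":0},{"dx":-5,"dy":4,"dz":110,"rx":0,"ry":0,"rz":0,"grip":0},{"dx":-5,"dy":4,"dz":125,"rx":0,"ry":0,"rz":0,"grip":0},{"dx":-5,"dy":4,"dz":131,"rx":0,"ry":0,"rz":0,"grip":0},{"dx":-5,"dy":4,"dz":133,"rx":0,"ry":0,"rz":0,"grip":50},{"dx":-5,"dy":4,"dz":133,"rx":0,"ry":0,"rz":0,"grip":100},{"dx":-5,"dy":4,"dz":133,"rx":0,"ry":0,"rz":0,"grip":135},{"dx":-5,"dy":4,"dz":133,"rx":0,"ry":0,"rz":0,"grip":150},{"dx":-5,"dy":4,"dz":133,"rx":0,"ry":0,"rz":0,"grip":165},{"dx":-5,"dy":4,"dz":133,"rx":0,"ry":0,"rz":0,"grip":180},{"dx":-5,"dy":4,"dz":133,"rx":0,"ry":0,"rz":0,"grip":195},{"dx":-5,"dy":4,"dz":133,"rx":0,"ry":0,"rz":0,"grip":210},{"dx":-5,"dy":4,"dz":133,"rx":0,"ry":0,"rz":0,"grip":225},{"dx":-5,"dy":4,"dz":133,"rx":0,"ry":0,"rz":0,"grip":225},{"dx":-5,"dy":4,"dz":133,"rx":0,"ry":0,"rz":0,"grip":225}]}}

```text
clock: 26.5
ee_pos: [0.4226, -0.3446, 0.0261]
orientation: [-2.356, -2.077, 0.0]
force: [-1.2, 0.0, 0.9]
width: 0.301
grip_force: 30.0
```

```bash
python3 mv.py 502 420 130 n
```

```text
26.5 [ 422.6285049  -344.55757897   26.09113273] q [-0.91  0.31  1.82 -0.    1.01 -0.78] w 0.3011146868559685 30.00037627061829
d [ 768.5  -17.3 -103.8] r [-0.001 -0.     0.126]
```

Request:
{"name": "drive_tool", "arguments": {"commands": [{"dx":0,"dy":0,"dz":-15,"rx":0,"ry":0,"rz":0,"grip":225},{"dx":0,"dy":0,"dz":-50,"rx":0,"ry":0,"rz":0,"grip":225},{"dx":0,"dy":0,"dz":-90,"rx":0,"ry":0,"rz":0,"grip":225},{"dx":20,"dy":0,"dz":-122,"rx":0,"ry":0,"rz":0,"grip":225},{"dx":65,"dy":-2,"dz":-125,"rx":0,"ry":0,"rz":0.01,"grip":225},{"dx":113,"dy":-3,"dz":-125,"rx":0,"ry":0,"rz":0.02,"grip":225},{"dx":161,"dy":-4,"dz":-125,"rx":0,"ry":0,"rz":0.03,"grip":225},{"dx":209,"dy":-5,"dz":-125,"rx":0,"ry":0,"rz":0.04,"grip":225},{"dx":257,"dy":-6,"dz":-125,"rx":0,"ry":0,"rz":0.05,"grip":225},{"dx":305,"dy":-7,"dz":-125,"rx":0,"ry":0,"rz":0.06,"grip":225},{"dx":353,"dy":-8,"dz":-125,"rx":0,"ry":0,"rz":0.07,"grip":225},{"dx":401,"dy":-9,"dz":-125,"rx":0,"ry":0,"rz":0.08,"grip":225},{"dx":449,"dy":-10,"dz":-125,"rx":0,"ry":0,"rz":0.09,"grip":225},{"dx":497,"dy":-11,"dz":-125,"rx":0,"ry":0,"rz":0.1,"grip":225},{"dx":545,"dy":-12,"dz":-125,"rx":0,"ry":0,"rz":0.11,"grip":225},{"dx":593,"dy":-14,"dz":-125,"rx":0,"ry":0,"rz":0.12,"grip":225},{"dx":640,"dy":-15,"dz":-125,"rx":0,"ry":0,"rz":0.126,"grip":225},{"dx":688,"dy":-16,"dz":-125,"rx":0,"ry":0,"rz":0.126,"grip":225},{"dx":735,"dy":-17,"dz":-115,"rx":0,"ry":0,"rz":0.126,"grip":225},{"dx":766,"dy":-17,"dz":-104,"rx":0,"ry":0,"rz":0.126,"grip":225}]}}

```text
clock: 28.5
ee_pos: [0.5022, 0.4212, 0.1312]
orientation: [-2.481, -1.927, -0.005]
force: [-0.7, -0.8, -0.6]
width: 0.3
grip_force: 30.0
```

Request:
{"name": "drive_tool", "arguments": {"commands": [{"dx":0,"dy":0,"dz":0,"rx":0,"ry":0,"rz":0,"grip":225},{"dx":0,"dy":0,"dz":0,"rx":0,"ry":0,"rz":0,"grip":225},{"dx":0,"dy":0,"dz":0,"rx":0,"ry":0,"rz":0,"grip":225},{"dx":0,"dy":0,"dz":0,"rx":0,"ry":0,"rz":0,"grip":225}]}}

```text
clock: 28.9
ee_pos: [0.5028, 0.4165, 0.1311]
orientation: [2.484, 1.923, 0.002]
force: [-0.3, -0.2, -2.1]
width: 0.301
grip_force: 30.0
```

```bash
python3 mv.py 502 418 27.5 n
```

```text
28.9 [502.8486499  416.52386774 131.13048002] q [ 0.51  0.42  1.44 -0.    1.28  0.76] w 0.30067600588985965 29.998214228544384
d [  1.1  -1.3 103.6] r [ 0.001 -0.001 -0.001]
```

Request:
{"name": "drive_tool", "arguments": {"commands": [{"dx":0,"dy":-1,"dz":30,"rx":0,"ry":0,"rz":0,"grip":225},{"dx":0,"dy":-1,"dz":60,"rx":0,"ry":0,"rz":0,"grip":225},{"dx":0,"dy":-1,"dz":80,"rx":0,"ry":0,"rz":0,"grip":225},{"dx":0,"dy":-1,"dz":91,"rx":0,"ry":0,"rz":0,"grip":225},{"dx":0,"dy":-1,"dz":97,"rx":0,"ry":0,"rz":0,"grip":225},{"dx":0,"dy":-1,"dz":101,"rx":0,"ry":0,"rz":0,"grip":225},{"dx":0,"dy":-1,"dz":103,"rx":0,"ry":0,"rz":0,"grip":225},{"dx":0,"dy":-1,"dz":103,"rx":0,"ry":0,"rz":0,"grip":225},{"dx":0,"dy":-1,"dz":103,"rx":0,"ry":0,"rz":0,"grip":225}]}}

```text
clock: 29.8
ee_pos: [0.5019, 0.418, 0.028]
orientation: [2.483, 1.925, 0.002]
force: [0.0, -0.3, -1.1]
width: 0.301
grip_force: 30.0
```

Request:
{"name": "drive_tool", "arguments": {"commands": [{"dx":0,"dy":0,"dz":0.5,"rx":0,"ry":0,"rz":0,"grip":225},{"dx":0,"dy":0,"dz":1,"rx":0,"ry":0,"rz":0,"grip":225},{"dx":0,"dy":0,"dz":1.5,"rx":0,"ry":0,"rz":0,"grip":225},{"dx":0,"dy":0,"dz":1.5,"rx":0,"ry":0,"rz":0,"grip":225}]}}

```text
clock: 30.2
ee_pos: [0.5015, 0.4178, 0.0261]
orientation: [2.483, 1.925, 0.001]
force: [-0.5, -1.3, 1.9]
width: 0.302
grip_force: 30.0
```

Contact felt. Release, rise, and move back toward the right so the cameras can see.

Request:
{"name": "drive_tool", "arguments": {"commands": [{"dx":0,"dy":0,"dz":0,"rx":0,"ry":0,"rz":0,"grip":170},{"dx":0,"dy":0,"dz":0,"rx":0,"ry":0,"rz":0,"grip":155},{"dx":0,"dy":0,"dz":0,"rx":0,"ry":0,"rz":0,"grip":120},{"dx":0,"dy":0,"dz":0,"rx":0,"ry":0,"rz":0,"grip":80},{"dx":0,"dy":0,"dz":0,"rx":0,"ry":0,"rz":0,"grip":50},{"dx":0,"dy":0,"dz":-10,"rx":0,"ry":0,"rz":0,"grip":20},{"dx":0,"dy":0,"dz":-40,"rx":0,"ry":0,"rz":0,"grip":0},{"dx":0,"dy":0,"dz":-80,"rx":0,"ry":0,"rz":0,"grip":0},{"dx":0,"dy":0,"dz":-120,"rx":0,"ry":0,"rz":0,"grip":0},{"dx":0,"dy":0,"dz":-165,"rx":0,"ry":0,"rz":0,"grip":0},{"dx":-45,"dy":0,"dz":-190,"rx":0,"ry":0,"rz":0,"grip":0},{"dx":-90,"dy":0,"dz":-190,"rx":0,"ry":0,"rz":0,"grip":0},{"dx":-135,"dy":0,"dz":-190,"rx":0,"ry":0,"rz":0,"grip":0},{"dx":-180,"dy":0,"dz":-190,"rx":0,"ry":0,"rz":0,"grip":0},{"dx":-225,"dy":0,"dz":-190,"rx":0,"ry":0,"rz":0,"grip":0},{"dx":-225,"dy":0,"dz":-190,"rx":0,"ry":0,"rz":0,"grip":0},{"dx":-225,"dy":0,"dz":-190,"rx":0,"ry":0,"rz":0,"grip":0}]}}

```text
clock: 31.9
ee_pos: [0.4455, 0.1994, 0.2166]
orientation: [2.484, 1.922, 0.003]
force: [0.1, -0.2, 0.2]
width: 1.004
grip_force: 0.0
```

```bash
python3 - <<'E'
from plant import *
import cv2,numpy as np
a=read_camera("top")["pixels"][250:325,120:250];b=read_camera("wrist")["pixels"]
im=np.hstack([cv2.resize(a,(420,242)),cv2.resize(b[:,160:480],(161,242))]);cv2.imwrite("pics/f.png",im)
E
```

```text
(no output)
```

View pics/f.png

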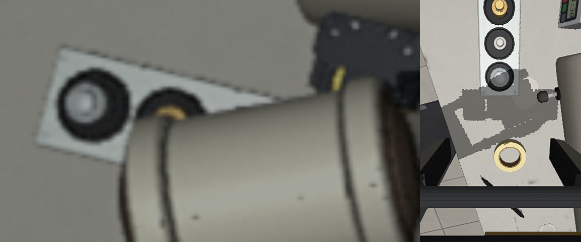

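The top view shows the large weight standing in the leftmost dish at (88,100). The wrist view shows brass, smallest and largest upright at (500,8), (500,43) and (498,77). The order is right and the gripper is clear.

```bash
python3 -c "
from plant import *
print(sign_off())"
```

```text
the job is handed in; nothing more can be done
None
```

The job is handed in at about 32 s on the robot's clock: all four weights stand upright on the aluminium rack in reverse order (from the left: large, small, smallest, largest), each set down until contact was felt and then released.

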